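Hold a ceramic terminal housing up to the inspection camera

TASK

First slide the cork-lined tray across the bench so that it sits centred and square within the white tape corners under the inspection camera, ready to catch chips. Then take the narrow ceramic housing with the round neck on its roof out of the stock tray and hold it up in the air to the camera, over the tray: centred in front of the lens 150 mm from the glass, neck uppermost and not rolled sideways, its open side square to the lens (which looks down at a slant). Finish while still holding it steady there; keep off the camera and leave all the other things where they are.

Things in the scene. Friction and masses are not known exactly. Their poses are not given: they have to be found in the camera images.
- tray: Open plywood tray lined with cork, loose, empty, about 0.5 kg: 150 mm along its x, 180 along its y, 36 high, walls 7 thick, cork top 10 mm above the bench. Origin: centre of its underside; z up. Starts on the robot's left, its short walls facing roughly left and right. It slides when pushed on a wall.
- camera: Fixed camera stand. Origin: on the bench, centre of the four flat white tape corners (159 x 194 mm inside, the tray's place), straight below view_point. x horizontal to the stand, away from the robot within 15 degrees; z up; the tray fits with its x along this x (either way round). Foot at x 150 to 280 mm, 120 wide, 14 high; post at x 235, 350 high; ring light 68 across before the barrel.
- view_point (a point): Where the housing's centre is to be held, in the air: on the lens axis, 150 mm before the glass, 200 mm above the bench, straight above the centre of the tape corners. x points along the lens axis to the lens (away from the robot, 25 degrees upwards), y is horizontal, z 25 degrees off vertical. The housing is rightly turned when its own x and z axes lie along these.
- lens (a point): Centre of the camera's front glass, 263 mm above the bench; axes as for view_point.
- housing_center (a point): Centre of the narrow necked housing: loose hollow white ceramic box, upright, about 0.11 kg, 36 mm deep (x), 46 wide (y), 70 high (z), walls 4, plus on its roof a round neck 23 across, 12 high. Open side to its +x, at the start away from the robot within 35 degrees; z up to the neck. It stands in the stock tray, this point 41 mm above the bench; grip it from above by the 46 mm wide cheeks.
- stock: Stock tray, fixed: plywood floor 280 x 280 mm, its top 6 mm above the bench, with a lip 10 mm thick and 24 mm high round it. Origin: centre of its underside, z up. Six ceramic fittings stand in it, the wanted one in any of three places.
- plain: Other housing in the stock tray, same size as the wanted one but with no neck; stays. Origin: centre of its underside.
- wide: Other housing in the stock tray, 92 mm wide, otherwise like the wanted one, with a neck; stays. Origin: centre of its underside.
- bobbin: Ceramic bobbin insulator, 38 mm across, 42 mm high, standing in the stock tray; stays. Origin: centre of its underside.
- cover: Flat ceramic cover plate 56 x 56 x 6 mm with a square hole, lying in the stock tray; stays. Origin: centre of its underside.
- bush: Ceramic tube 24 mm across, 45 mm high, standing in the stock tray; stays. Origin: centre of its underside.
- jar: Glass jar with a steel cap, 60 mm across, 85 mm high, on the bench at the far left; stays. Origin: centre of its underside.
- brush: Dusting brush lying on the bench to the right of the stock tray; stays. Origin: under its middle.
Mind the look-alikes: they are no part of the job. Leave any green, orange or pink look-alike of the part that bears housing_center alone.

How it is judged:
On the way, in this order (a step that is already met when the one before it is completed fails the run):
1. the tray lies at rest, centred and square in the tape corners, while the housing still stands in the stock tray (horizontal distance between tray and camera below 0.025 m and angle between the x axis of tray and the x axis of camera, either way round below 0.2 rad and angle between tray's own z axis and vertical below 0.1 rad and height (world z) of tray below 0.01 m and linear speed of tray below 0.02 m/s and distance of housing_center from where it was at the start of the episode below 0.02 m), for 0.3 s.
2. the housing is lifted clear of the stock tray in the gripper (height (world z) of housing_center above 0.11 m and contact force between housing and the fingers above 0.5 N), for 0.2 s.
At the end, for the whole second after the job is handed in: Housing held still in the gripper alone, centre within 20 mm of the point 150 mm before the lens, open side to the lens and neck uppermost, each within 0.2 rad; tray flat on the bench, within 25 mm of the centre of the tape corners and square to them within 0.2 rad (distance between housing_center and view_point below 0.02 m and angle between the x axis of housing_center and the x axis of view_point, either way round below 0.2 rad and x of lens in the frame of housing_center above 0.05 m and angle between the z axis of housing_center and the z axis of view_point, either way round below 0.2 rad and angle between housing_center's own z axis and vertical below 0.8 rad and linear speed of housing below 0.03 m/s and contact force between housing and the fingers above 0.5 N and contact force between housing and tray below 0.05 N and contact force between housing and camera below 0.05 N and horizontal distance between tray and camera below 0.025 m and angle between the x axis of tray and the x axis of camera, either way round below 0.2 rad and angle between tray's own z axis and vertical below 0.1 rad and height (world z) of tray below 0.01 m); the arm keeps its last pose, push and grip.
It fails at once if one of the other things is shifted by more than 20 mm (distance of any of plain, wide, bobbin, cover, bush, jar, brush from where it was at the start of the episode above 0.02 m).
It fails at once if another housing is tipped (angle between any of plain, wide's own z axis and vertical above 0.4 rad).
It fails at once if the camera is bumped by the arm, the fingers or the housing (contact force between any of the arm, the fingers, housing and camera above 3 N).
It also fails if it takes over 67 s, if anything falls off the work surface, if the arm or the gripper's body presses on something with over 40 N, if the wrist force passes 120 N, or if a joint passes its speed limit or range.

ROBOT

A 6-joint arm with a two-finger parallel gripper is mounted at the origin on the work surface. World frame = base frame: x ahead of the robot, y to its left, z up, the work surface at z = 0. Lengths are in m, angles in rad, forces in N, time in s.
With the tool pointing down it reaches from about 0.35 to 0.775 m from the base axis. Payload 7.3 kg.
Tool frame: the origin (TCP) lies on the centre line of the jaws, within the pads' length; the fingertips stand 17 mm ahead of it and the grasp point (between the pads) lies 2 mm behind it (robot.tcp_to_tips is the distance from the TCP to the fingertips, in m); z points along the fingers, y is the line along which they close (so a half turn about z gives the same grasp; the last joint's range is limited). The gripper opens to 92 mm and grips with 3 to 60 N. Pads are 19 mm wide; open, the fingers measure 130 mm over their backs; the gripper's body (75 mm by 190 mm) begins 47 mm behind the grasp point.
Start: joints at [-1.269, 0.342, 1.524, -0, 1.275, -0.146], TCP at [0.227, -0.473, 0.244] pointing down, gripper open.
Joint ranges: [-2.53, 2.53], [-0.77, 2.02], [0.04, 2.7], [-1, 4.14], [0.28, 2.66], [-3.11, 3.11]. Speed limits (rad/s): [2.57, 2.57, 3.14, 3.14, 3.14, 3.14].

INTERFACE

Orientations are given as [roll, pitch, yaw] about the fixed x, y, z axes, in that order (R = Rz(yaw) Ry(pitch) Rx(roll)).
In Python, from cell import robot gives the robot as it stands. The module is installed in compiled form; this text tells all that it offers.
- The arm moves only by the tool carry_out, never from a script. Its argument "commands" is a list of rows, each a list of 3 entries, a list of its own where there are three numbers: the shift along the tool's x, y, z in m, then the turn about the tool's z in rad, then the opening, from 0 (shut) to 1 (fully open). In form: [[[dx, dy, dz], yaw, claw], ...]. A call has 1 to 20 rows; each row shifts and turns the commanded pose from where the row before left it, along the tool's axes as they then stand; what a row does not reach is not made up. A row lasts 1/8 s, in which the tool goes at most 62.5 mm and 10.7 degrees, less where a joint would pass 70% of its speed; a pose out of reach is approached as far as the arm can. A call is refused whole if a number of a shift passes 0.0625 or a number of a turn 0.188, either way. A call with a gripper value outside its range is refused whole. The fingers move at their own pace and stop on an object; "newtons" is the grip in N (left out, the last holds). Time passes only in rows, so rows that do not move let the fingers close. It gives the time, the measured TCP pose, the force, the opening and the grip force at its end, in the units of the state.
- robot.observe(): the state, without advancing time (a new reading comes with each control period).
- robot.read_camera(name): name is "scene" or "top" or "wrist"; returns a dict with "pixels" (384x512x3 uint8, red, green, blue), "fx", "fy", "cx", "cy" (pixels), "view" (4x4, takes a point from world to camera coordinates); the wrist camera has in their place "T_tool_cam" (4x4, takes a point from camera to tool coordinates, whose origin is the TCP and whose axes are the flange's). Camera axes: x right, y up, looking along -z (the intrinsics and any distortion apply to the point x, -y, -z); pixel columns grow to the right and rows downward; lengths in m; the calibration is good to about 2 mm. A picture is of the moment at which its call begins: read the wrist's pose just before it. There is no depth.
- robot.hand_in(): hands the job in; it is judged then, once.
Trained networks look in a picture, given as the dict that the camera call returned (one of the last four; its "shot" number tells which), for a name from the list of things; names that differ only in an ending like _2 or _b are one class to them, and where a whole thing is asked for, a point or a joint stands for the part that bears it (a point fixed in the world has none). Each returns a list of dicts, best first, with "p" (0 to 1); they miss things now and then, are a little off and sometimes report something else, mostly with a low value. They report only what shows in the picture. A call takes as long as a camera call. They do not tell look-alikes from the thing itself.
- robot.find_in(picture, name): "at" ([column, row] in pixels, amid what is visible of it).
- robot.tip_of(picture, name): "at" ([column, row] in pixels: a listed point, or the origin of a listed thing).
The state is a dict: "time": time; "qpos": joint angles; "qvel": joint speeds; "joint_efforts": joint torques, N m; "tool_pos": TCP position; "tool_rot": TCP orientation; "contact_force": force on the tool from outside, world axes, zero at the start; "torque": the same for the moment, N m; "opening": finger opening in m; "grip_force": force on a finger pad.
Only numpy, scipy, OpenCV 4.12 (cv2) and the standard library are available. Lean on these libraries where they do the work, as an engineer would, in place of code of your own. Each camera call takes 0.05 s, during which the arm holds its last target. There are 200 camera calls.

## Working session

There is one attempt and no reset: what is moved stays moved. The work goes in short steps, Python scripts to look and compute and a tool call to move; the robot and the scene stay as the last step left them, time stands still between calls to the robot, and variables do not carry over. Pictures are saved under pics/ and viewed, at most 10 in all, crops included, and the job is handed in when it is done.

Besides the shell and the picture viewer there is one more tool, called after ">>>" as name([rows], argument=value, ...), one row to a line, values as JSON. carry_out: Moves the arm, as the interface text tells. Its arguments: {"type":"object","properties":{"commands":{"type":"array"},"newtons":{"type":"number"}},"required":["commands"]}

```bash
mkdir -p pics; cat > h.py <<'E'
import numpy as np, cv2
from cell import robot
from scipy.spatial.transform import Rotation as R
def ray(p,uv,st=None):
    a=(uv[0]-p["cx"])/p["fx"]; b=(uv[1]-p["cy"])/p["fy"]
    d=np.array([a,-b,-1.])
    if "view" in p: T=np.linalg.inv(np.array(p["view"]))
    else: T=tool(st)@np.array(p["T_tool_cam"])
    return T[:3,3],T[:3,:3]@d
def tool(st):
    T=np.eye(4);T[:3,:3]=R.from_euler('xyz',st["tool_rot"]).as_matrix();T[:3,3]=st["tool_pos"];return T
def atz(p,uv,z,st=None):
    o,d=ray(p,uv,st); return o+d*(z-o[2])/d[2]
def proj(p,X):
    c=np.array(p["view"])@np.append(X,1); return np.array([p["cx"]+p["fx"]*c[0]/-c[2],p["cy"]+p["fy"]*c[1]/c[2]])
def save(p,n): cv2.imwrite("pics/"+n,p["pixels"][:,:,::-1])
E
python3 - <<'E'
from h import *
np.set_printoptions(precision=4,suppress=True)
s=robot.observe(); print(s["tool_pos"],s["tool_rot"],s["opening"])
P={}
for n in("scene","top","wrist"):
    p=robot.read_camera(n);P[n]=p;print(n,[k for k in p if k!="pixels"],p["fx"],p.get("dist"))
    save(p,n+"0.png")
for n in("scene","top"):
    for k in("tray","camera","housing_center","plain","wide","stock","jar","brush","bobbin","bush","cover"):
        print(n,k,[(np.round(d["at"]),round(d["p"],2)) for d in robot.tip_of(P[n],k)][:3])
print(P["top"]["view"])
im=np.hstack([P["top"]["pixels"]]);
cv2.imwrite("pics/top_big.png",cv2.resize(im[:,:,::-1],(800,600),interpolation=cv2.INTER_CUBIC))
E
```

```text
[ 0.2272 -0.4729  0.243 ] [-3.1401 -0.0002  0.4477] 0.09177808683672978
scene ['fx', 'fy', 'cx', 'cy', 'view', 'shot'] 357.1465430247306 None
top ['fx', 'fy', 'cx', 'cy', 'view', 'shot'] 451.7934411978945 None
wrist ['fx', 'fy', 'cx', 'cy', 'T_tool_cam', 'shot'] 324.69127356689177 None
scene tray [(array([349., 181.]), 0.64), (array([212., 250.]), 0.16)]
scene camera [(array([193., 298.]), 0.64)]
scene housing_center [(array([253., 224.]), 0.94), (array([212., 249.]), 0.82), (array([142., 244.]), 0.79)]
scene plain [(array([194., 299.]), 0.64)]
scene wide [(array([190., 302.]), 0.71)]
scene stock [(array([214., 289.]), 0.77), (array([204., 335.]), 0.5)]
scene jar [(array([390., 209.]), 0.72)]
scene brush []
scene bobbin [(array([202., 333.]), 0.67), (array([151., 353.]), 0.24)]
scene bush [(array([241., 266.]), 0.57)]
scene cover [(array([167., 283.]), 0.89)]
top tray [(array([143., 191.]), 0.8)]
top camera []
top housing_center [(array([305., 251.]), 0.76), (array([357., 259.]), 0.75), (array([311., 206.]), 0.69)]
top plain [(array([352., 177.]), 0.57), (array([301., 179.]), 0.35)]
top wide [(array([315., 162.]), 0.64)]
top stock [(array([330., 180.]), 0.71)]
top jar [(array([140., 132.]), 0.94)]
top brush [(array([392., 168.]), 0.95), (array([331., 179.]), 0.47)]
top bobbin [(array([357., 153.]), 0.65)]
top bush []
top cover [(array([356., 212.]), 0.7)]
[[-0.0174 -0.9998 -0.0075 -0.076 ]
 [ 0.9937 -0.0181  0.1108 -0.5377]
 [-0.111  -0.0055  0.9938 -1.4042]
 [ 0.      0.      0.      1.    ]]
```

View pics/top_big.png

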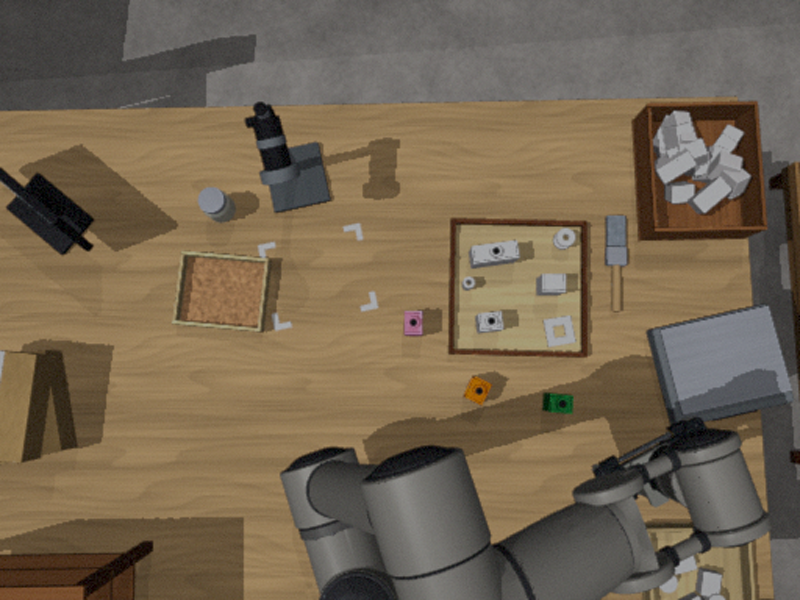

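View pics/scene0.png

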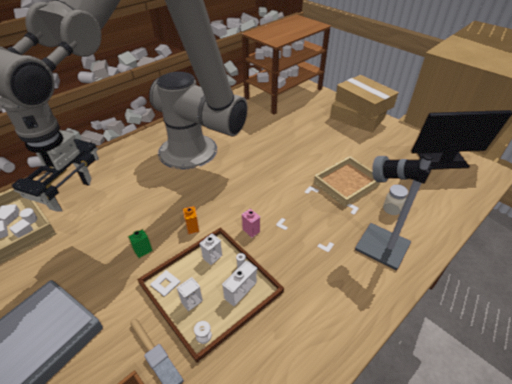

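The top picture shows these narrow necked candidates (800x600 px): white at (489,321) inside the stock tray, pink at (413,322), orange at (478,390) and green at (558,403). The white one at (495,251) is the wide housing, and (552,283) is the plain one with no neck. Only (489,321) is white, narrow, necked and in the stock tray. The tape corners are at about (268,248), (355,231), (372,301) and (282,322), with the cork tray at (222,292).

```bash
python3 - <<'E'
from h import *
np.set_printoptions(precision=4,suppress=True)
p=robot.read_camera("top")
a=p["pixels"][:,:,::-1]
k1=cv2.resize(a[125:220,105:260],None,fx=5,fy=5,interpolation=cv2.INTER_CUBIC)   # trays/tape
k2=cv2.resize(a[135:235,280:385],None,fx=5.5,fy=5.5,interpolation=cv2.INTER_CUBIC)
cv2.imwrite("pics/k1.png",k1);cv2.imwrite("pics/k2.png",k2)
print(k1.shape,k2.shape)
E
```

```text
(475, 775, 3) (550, 578, 3)
```

View pics/k1.png

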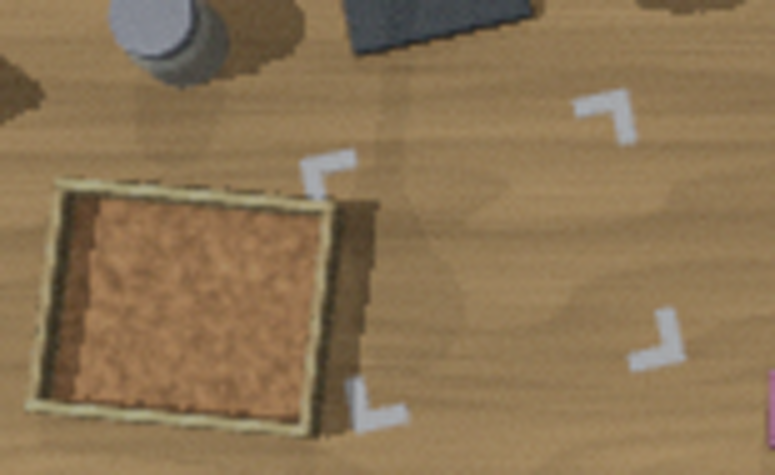

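View pics/k2.png

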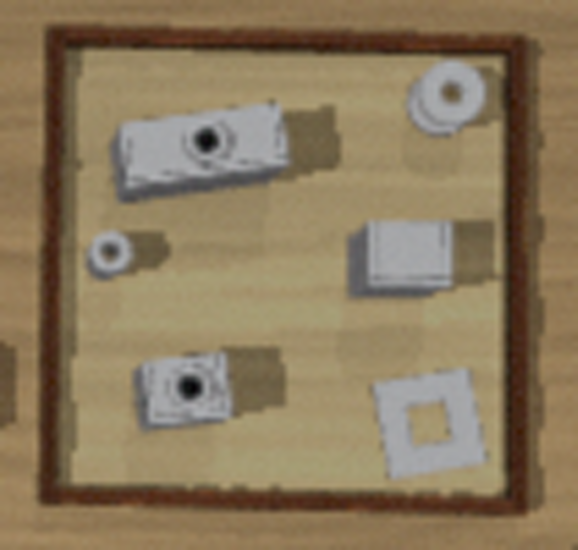

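The crops show the tray's top corners at (60,180), (333,207), (312,437) and (28,407). The tape's outer corners are at (302,162), (628,90), (685,358) and (360,432). The second crop confirms the target: the white narrow housing with its round neck at (190,387). The bush is at (110,251), the wide housing at (207,140) and the cover at (430,422).

```bash
python3 - <<'E'
from h import *
np.set_printoptions(precision=4,suppress=True)
p=robot.read_camera("top")
def k1(u,v): return ((u-2)/5+105,(v-2)/5+125)
def k2(u,v): return ((u-2.2)/5.5+280,(v-2.2)/5.5+135)
def rect(q,n):
    q=np.array(q); c=q.mean(0)
    e1=q[0]-q[3]+q[1]-q[2]; e2=q[0]-q[1]+q[3]-q[2]
    print(n,c[:2],"x-dir deg",np.degrees(np.arctan2(e1[1],e1[0])),"y-dir-90",np.degrees(np.arctan2(e2[1],e2[0]))-90,"len",np.linalg.norm(e1)/2,np.linalg.norm(e2)/2)
# order: far-left, far-right, near-right, near-left
rect([atz(p,k1(*c),.036) for c in[(60,180),(333,207),(312,437),(28,407)]],"tray")
rect([atz(p,k1(*c),0) for c in[(302,162),(628,90),(685,358),(360,432)]],"tape")
rect([atz(p,k2(*c),.076) for c in[(143,362),(225,352),(232,414),(146,424)]],"housing")
print("neck",atz(p,k2(190,387),.088))
for n,c,z in(("bush",(110,251),.051),("bob",(452,92),.048),("cover",(430,422),.012),("wide",(207,140),.088)): print(n,atz(p,k2(*c),z))
rect([atz(p,k2(*c),.024) for c in[(50,30),(525,38),(520,510),(40,502)]],"stock")
E
```

```text
tray [0.5442 0.2891] x-dir deg -5.938887392505256 y-dir-90 -6.893189146756612 len 0.14613360371332107 0.17815634719835868
tape [0.5758 0.0969] x-dir deg 11.731859316096415 y-dir-90 11.719311014052167 len 0.18088718685386496 0.21647726524451308
housing [ 0.4711 -0.2494] x-dir deg 2.8486345465435785 y-dir-90 5.768206748493327 len 0.03455649415315624 0.04699491640063842
neck [ 0.4707 -0.25    0.088 ]
bush [ 0.5515 -0.2112  0.051 ]
bob [ 0.6402 -0.4099  0.048 ]
cover [ 0.4531 -0.397   0.012 ]
wide [ 0.6082 -0.2637  0.088 ]
stock [ 0.5434 -0.3136] x-dir deg -2.9044392702509123 y-dir-90 -2.017007151093239 len 0.27536130696813504 0.2761339724301178
```

```bash
cat >> h.py <<'E'
def plan(wps,start=None):
    """wps: (x,y,z,yaw,claw,n). prints rows [[dx,dy,dz],turn,claw] rounded, errors carried"""
    s=robot.observe()
    c=np.array(list(s["tool_pos"])+[s["tool_rot"][2]]) if start is None else np.array(start,float)
    rows=[]
    for *w,claw,n in wps:
        a=c.copy(); w=np.array(w)
        for i in range(n):
            d=a+(w-a)*(i+1)/n-c; k,q=np.cos(c[3]),np.sin(c[3])
            r=np.round([d[0]*k+d[1]*q,d[0]*q-d[1]*k,-d[2],-d[3]],3)+0.
            c=c+[r[0]*k+r[1]*q,r[0]*q-r[1]*k,-r[2],-r[3]]
            rows.append([[float(v) for v in r[:3]],float(r[3]),claw])
    print(len(rows),str(rows).replace(" ","")); print("end",np.round(c,4))
E
python3 - <<'E'
from h import *
plan([(.40,-.1,.2,.95,.4,10),(.473,.297,.12,1.459,.4,10)])
E
```

```text
20 [[[0.032,-0.026,0.004],-0.05,0.4],[[0.033,-0.025,0.005],-0.05,0.4],[[0.034,-0.023,0.004],-0.051,0.4],[[0.035,-0.021,0.004],-0.05,0.4],[[0.036,-0.019,0.005],-0.05,0.4],[[0.038,-0.017,0.004],-0.05,0.4],[[0.038,-0.016,0.005],-0.051,0.4],[[0.039,-0.014,0.004],-0.05,0.4],[[0.039,-0.011,0.004],-0.05,0.4],[[0.04,-0.01,0.005],-0.05,0.4],[[0.037,-0.017,0.008],-0.051,0.4],[[0.037,-0.015,0.008],-0.051,0.4],[[0.038,-0.014,0.008],-0.051,0.4],[[0.039,-0.011,0.008],-0.051,0.4],[[0.039,-0.01,0.008],-0.051,0.4],[[0.04,-0.007,0.008],-0.051,0.4],[[0.04,-0.005,0.008],-0.05,0.4],[[0.04,-0.004,0.008],-0.051,0.4],[[0.04,-0.001,0.008],-0.051,0.4],[[0.041,0.001,0.008],-0.051,0.4]]
end [0.4734 0.2973 0.1197 1.4588]
```

>>> carry_out([
  [[0.032,-0.026,0.004],-0.05,0.4],
  [[0.033,-0.025,0.005],-0.05,0.4],
  [[0.034,-0.023,0.004],-0.051,0.4],
  [[0.035,-0.021,0.004],-0.05,0.4],
  [[0.036,-0.019,0.005],-0.05,0.4],
  [[0.038,-0.017,0.004],-0.05,0.4],
  [[0.038,-0.016,0.005],-0.051,0.4],
  [[0.039,-0.014,0.004],-0.05,0.4],
  [[0.039,-0.011,0.004],-0.05,0.4],
  [[0.04,-0.01,0.005],-0.05,0.4],
  [[0.037,-0.017,0.008],-0.051,0.4],
  [[0.037,-0.015,0.008],-0.051,0.4],
  [[0.038,-0.014,0.008],-0.051,0.4],
  [[0.039,-0.011,0.008],-0.051,0.4],
  [[0.039,-0.01,0.008],-0.051,0.4],
  [[0.04,-0.007,0.008],-0.051,0.4],
  [[0.04,-0.005,0.008],-0.05,0.4],
  [[0.04,-0.004,0.008],-0.051,0.4],
  [[0.04,-0.001,0.008],-0.051,0.4],
  [[0.041,0.001,0.008],-0.051,0.4],
], newtons=20)

```text
time: 3.85
tool_pos: [0.4736, 0.2987, 0.1194]
tool_rot: [3.141, 0.0, 1.461]
contact_force: [0.5, 0.6, 1.1]
opening: 0.0369
grip_force: 0.0
```

```bash
python3 - <<'E'
from h import *
s=robot.observe();print(s["time"],s["tool_pos"],s["tool_rot"],s["opening"])
p=robot.read_camera("wrist");save(p,"w1.png")
plan([(.473,.297,.031,1.459,.4,4)])
E
```

```text
3.85 [0.47363269 0.2986547  0.11942655] [3.14136802e+00 5.09925457e-05 1.46052309e+00] 0.03690426584897825
4 [[[-0.001,0.0,0.022],0.001,0.4],[[-0.002,0.0,0.022],0.002,0.4],[[-0.001,0.0,0.022],0.001,0.4],[[-0.002,0.0,0.022],0.001,0.4]]
end [0.4733 0.2967 0.0306 1.4591]
```

View pics/w1.png

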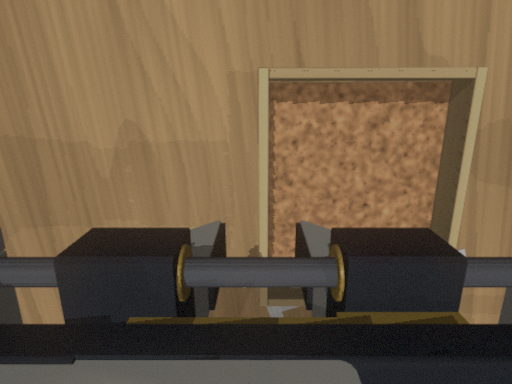

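The near long wall at column 264 sits midway between the fingertips (225 and 297). I'll check where along the wall the grip falls.

```bash
python3 - <<'E'
from h import *
np.set_printoptions(precision=4,suppress=True)
s=robot.observe();p=robot.read_camera("wrist")
for uv in[(259,70),(487,68),(262,307),(270,72)]:print(atz(p,uv,.036,s))
E
```

```text
[0.4836 0.3915 0.036 ]
[0.63  0.377 0.036]
[0.4668 0.2153 0.036 ]
[0.4905 0.3895 0.036 ]
```

>>> carry_out([
  [[0.004,0.003,0.022],0,0.4],
  [[0,0.002,0.022],0,0.4],
  [[0,0,0.022],0,0.4],
  [[0,0,0.021],0,0.4],
  [[0,0,0],0,0.4],
  [[0,0,0],0,0],
  [[0,0,0],0,0],
  [[0,0,0],0,0],
  [[0,0,0],0,0],
  [[0,0,0],0,0],
], newtons=25)

```text
time: 5.2
tool_pos: [0.478, 0.3008, 0.0332]
tool_rot: [-3.14, 0.0, 1.459]
contact_force: [-4.9, 0.4, 5.9]
opening: 0.0067
grip_force: 25.0
```

```bash
python3 - <<'E'
from h import *
s=robot.observe();print(s["tool_pos"],s["tool_rot"],s["opening"],s["grip_force"],s["contact_force"])
x,y,z=s["tool_pos"];w=s["tool_rot"][2]
th=w-np.pi/2; print("tray x deg",np.degrees(th),"centre",x+.0715*np.cos(th),y+.0715*np.sin(th))
t=.2046; plan([(.5758-.0715*np.cos(t),.0969-.0715*np.sin(t),z,t+np.pi/2,0,16)])
E
```

```text
[0.47803567 0.3007729  0.03320962] [-3.14043976e+00  3.84055972e-04  1.45916015e+00] 0.0067249423551083605 24.99918133020401 [-4.85854599  0.37802833  5.92926352]
tray x deg -6.396281707283809 centre 0.5490905939358092 0.2928074837622415
16 [[[-0.013,0.003,0.0],-0.02,0],[[-0.014,0.003,0.0],-0.02,0],[[-0.013,0.003,0.0],-0.019,0],[[-0.014,0.002,0.0],-0.02,0],[[-0.013,0.003,0.0],-0.02,0],[[-0.014,0.001,0.0],-0.02,0],[[-0.014,0.002,0.0],-0.019,0],[[-0.013,0.001,0.0],-0.02,0],[[-0.014,0.002,0.0],-0.02,0],[[-0.014,0.0,0.0],-0.02,0],[[-0.014,0.001,0.0],-0.019,0],[[-0.013,0.0,0.0],-0.02,0],[[-0.014,0.0,0.0],-0.02,0],[[-0.014,0.0,0.0],-0.02,0],[[-0.014,-0.001,0.0],-0.019,0],[[-0.013,0.0,0.0],-0.02,0]]
end [0.5061 0.0828 0.0332 1.7752]
```

>>> carry_out([
  [[-0.013,0.003,0.0],-0.02,0],
  [[-0.014,0.003,0.0],-0.02,0],
  [[-0.013,0.003,0.0],-0.019,0],
  [[-0.014,0.002,0.0],-0.02,0],
  [[-0.013,0.003,0.0],-0.02,0],
  [[-0.014,0.001,0.0],-0.02,0],
  [[-0.014,0.002,0.0],-0.019,0],
  [[-0.013,0.001,0.0],-0.02,0],
  [[-0.014,0.002,0.0],-0.02,0],
  [[-0.014,0.0,0.0],-0.02,0],
  [[-0.014,0.001,0.0],-0.019,0],
  [[-0.013,0.0,0.0],-0.02,0],
  [[-0.014,0.0,0.0],-0.02,0],
  [[-0.014,0.0,0.0],-0.02,0],
  [[-0.014,-0.001,0.0],-0.019,0],
  [[-0.013,0.0,0.0],-0.02,0],
  [[0,0,0],0,0],
  [[0,0,0],0,0],
])

```text
time: 7.45
tool_pos: [0.5074, 0.0823, 0.0332]
tool_rot: [3.14, 0.001, 1.775]
contact_force: [0.4, -5.2, 4.2]
opening: 0.0069
grip_force: 25.0
```

```bash
python3 - <<'E'
from h import *
s=robot.observe();print(s["time"],s["tool_pos"],s["tool_rot"],s["opening"],s["contact_force"])
p=robot.read_camera("top")
print([(d["at"],atz(p,d["at"],0)) for d in robot.tip_of(p,"tray")][:1])
a=p["pixels"][:,:,::-1]
cv2.imwrite("pics/k3.png",cv2.resize(a[125:220,145:265],None,fx=6,fy=6,interpolation=cv2.INTER_CUBIC))
E
```

```text
7.45 [0.50743292 0.08229403 0.03317542] [3.14024106e+00 1.36557160e-03 1.77463837e+00] 0.006913606602818754 [ 0.36850543 -5.21928495  4.21229182]
[([203.7, 178.0], array([0.57091779, 0.09574628, 0.        ]))]
```

View pics/k3.png

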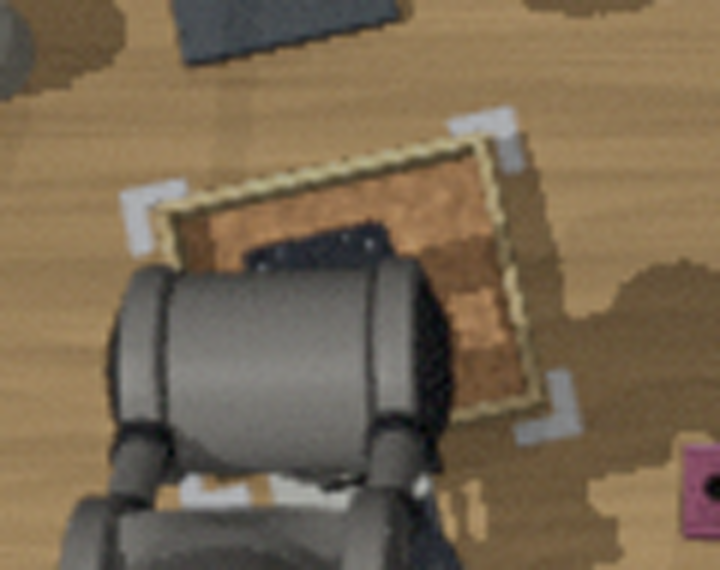

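The tray lies inside the tape, with its corners at (160,210), (482,138) and (545,400). I'll check the numbers, then release and rise.

```bash
python3 - <<'E'
from h import *
np.set_printoptions(precision=4,suppress=True)
p=robot.read_camera("top")
k=lambda u,v:((u-2.5)/6+145,(v-2.5)/6+125)
a,b,c=[atz(p,k(*q),.036) for q in[(160,210),(482,138),(545,400)]]
t=[atz(p,k(*q),0) for q in[(121,192),(513,107),(582,430)]]
print((a+c)/2,np.degrees(np.arctan2(*(a-b)[:2]*[-1,1])),"tape",(t[0]+t[2])/2)
s=robot.observe();x,y,z=s["tool_pos"];w=s["tool_rot"][2]
plan([(x,y,z,w,.4,4),(x,y,.13,w,.6,4),(.45,-.1,.17,.9,.65,10)],[x,y,z,w])
E
```

```text
[0.5746 0.0926 0.036 ] 11.736272384437182 tape [0.5765 0.0982 0.    ]
18 [[[0.0,0.0,0.0],0.0,0.4],[[0.0,0.0,0.0],0.0,0.4],[[0.0,0.0,0.0],0.0,0.4],[[0.0,0.0,0.0],0.0,0.4],[[0.0,0.0,-0.024],0.0,0.6],[[0.0,0.0,-0.024],0.0,0.6],[[0.0,0.0,-0.025],0.0,0.6],[[0.0,0.0,-0.024],0.0,0.6],[[-0.017,-0.009,-0.004],0.087,0.65],[[-0.017,-0.008,-0.004],0.088,0.65],[[-0.018,-0.006,-0.004],0.087,0.65],[[-0.019,-0.005,-0.004],0.088,0.65],[[-0.019,-0.003,-0.004],0.087,0.65],[[-0.019,-0.002,-0.004],0.088,0.65],[[-0.019,0.001,-0.004],0.087,0.65],[[-0.019,0.002,-0.004],0.088,0.65],[[-0.019,0.003,-0.004],0.087,0.65],[[-0.018,0.006,-0.004],0.088,0.65]]
end [ 0.4504 -0.1002  0.1702  0.8999]
```

>>> carry_out([
  [[0,0,0],0,0.4],
  [[0,0,0],0,0.4],
  [[0,0,0],0,0.4],
  [[0,0,0],0,0.4],
  [[0,0,-0.024],0,0.6],
  [[0,0,-0.024],0,0.6],
  [[0,0,-0.025],0,0.6],
  [[0,0,-0.024],0,0.6],
  [[-0.017,-0.009,-0.004],0.087,0.65],
  [[-0.017,-0.008,-0.004],0.088,0.65],
  [[-0.018,-0.006,-0.004],0.087,0.65],
  [[-0.019,-0.005,-0.004],0.088,0.65],
  [[-0.019,-0.003,-0.004],0.087,0.65],
  [[-0.019,-0.002,-0.004],0.088,0.65],
  [[-0.019,0.001,-0.004],0.087,0.65],
  [[-0.019,0.002,-0.004],0.088,0.65],
  [[-0.019,0.003,-0.004],0.087,0.65],
  [[-0.018,0.006,-0.004],0.088,0.65],
])

```text
time: 9.85
tool_pos: [0.4494, -0.1003, 0.1698]
tool_rot: [-3.141, 0.0, 0.897]
contact_force: [0.2, 0.2, 0.7]
opening: 0.0596
grip_force: 0.0
```

```bash
python3 - <<'E'
from h import *
s=robot.observe();print(s["time"],s["tool_pos"],s["tool_rot"],s["opening"])
p=robot.read_camera("top");print([atz(p,d["at"],0) for d in robot.tip_of(p,"tray")][:1])
plan([(.471,-.2495,.17,.075,.65,10)])
E
```

```text
9.85 [ 0.44939316 -0.10028444  0.16981117] [-3.14144929e+00  1.43793818e-05  8.96845324e-01] 0.05961186626660239
[array([0.56936323, 0.10030475, 0.        ])]
10 [[[-0.01,0.011,0.0],0.082,0.65],[[-0.01,0.012,0.0],0.082,0.65],[[-0.008,0.012,0.0],0.083,0.65],[[-0.007,0.013,0.0],0.082,0.65],[[-0.006,0.014,0.0],0.082,0.65],[[-0.006,0.014,0.0],0.082,0.65],[[-0.003,0.015,0.0],0.082,0.65],[[-0.003,0.014,0.0],0.083,0.65],[[-0.002,0.015,0.0],0.082,0.65],[[0.0,0.015,0.0],0.082,0.65]]
end [ 0.4707 -0.2494  0.1701  0.075 ]
```

>>> carry_out([
  [[-0.01,0.011,0.0],0.082,0.65],
  [[-0.01,0.012,0.0],0.082,0.65],
  [[-0.008,0.012,0.0],0.083,0.65],
  [[-0.007,0.013,0.0],0.082,0.65],
  [[-0.006,0.014,0.0],0.082,0.65],
  [[-0.006,0.014,0.0],0.082,0.65],
  [[-0.003,0.015,0.0],0.082,0.65],
  [[-0.003,0.014,0.0],0.083,0.65],
  [[-0.002,0.015,0.0],0.082,0.65],
  [[0.0,0.015,0.0],0.082,0.65],
])

```text
time: 11.2
tool_pos: [0.4715, -0.2477, 0.1694]
tool_rot: [-3.141, 0.0, 0.077]
contact_force: [0.6, -0.1, -0.0]
opening: 0.0594
grip_force: 0.0
```

```bash
python3 - <<'E'
from h import *
s=robot.observe();print(s["time"],s["tool_pos"],s["tool_rot"],s["opening"])
p=robot.read_camera("wrist");a=p["pixels"][:,:,::-1];save(p,"w2.png")
print([(d["at"],d["p"],atz(p,d["at"],.041,s)) for d in robot.tip_of(p,"housing_center")][:2])
cv2.imwrite("pics/w2b.png",cv2.resize(a,(800,600),interpolation=cv2.INTER_CUBIC))
E
```

```text
11.2 [ 0.47146076 -0.24774134  0.16940402] [-3.14103001e+00  2.24650614e-04  7.72525152e-02] 0.059449323529223934
[([223.1, 311.4], 0.87, array([ 0.34396636, -0.22207927,  0.041     ])), ([85.1, 170.1], 0.61, array([ 0.47374549, -0.09944477,  0.041     ]))]
```

View pics/w2b.png

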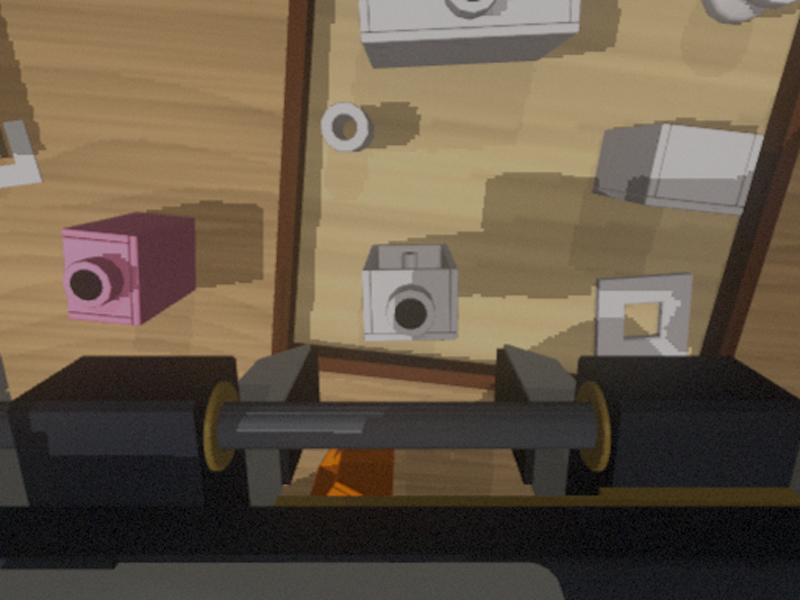

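The wrist view shows the white housing: neck at (410,314), roof near corners at (363,338) and (457,338), far corners at (368,270) and (456,268). Its open side faces away from the robot and it stands between the fingers, clear of the bush at (346,127).

```bash
python3 - <<'E'
from h import *
np.set_printoptions(precision=4,suppress=True)
s=robot.observe();p=robot.read_camera("wrist")
k=lambda u,v:((u+.5)/1.5625-.5,(v+.5)/1.5625-.5)
print("neck",atz(p,k(410,314),.088,s))
q=[atz(p,k(*c),.076,s) for c in[(363,338),(457,338),(368,270),(456,268)]];print(np.array(q))
d=q[0]-q[1];print(np.degrees(np.arctan2(d[1],d[0]))-90)
for n,c,z in(("lipin",(320,345),.024),("lipin2",(495,377),.024),("lipout",(297,345),.024)):print(n,atz(p,k(*c),z,s))
E
```

```text
neck [ 0.4734 -0.2501  0.088 ]
[[ 0.4555 -0.2286  0.076 ]
 [ 0.459  -0.2744  0.076 ]
 [ 0.4897 -0.2291  0.076 ]
 [ 0.4939 -0.2703  0.076 ]]
4.4177721354509885
lipin [ 0.4291 -0.1999  0.024 ]
lipin2 [ 0.4164 -0.3073  0.024 ]
lipout [ 0.428  -0.1861  0.024 ]
```

>>> carry_out([
  [[0.004,0.003,0.02],0,0.65],
  [[0,0,0.02],0,0.65],
  [[0,0,0.02],0,0.65],
  [[0,0,0.02],0,0.65],
  [[0,0,0.02],0,0.65],
  [[0,0,0.013],0,0.65],
  [[0,0,0],0,0.65],
  [[0,0,0],0,0],
  [[0,0,0],0,0],
  [[0,0,0],0,0],
  [[0,0,0],0,0],
  [[0,0,0],0,0],
], newtons=10)

```text
time: 12.85
tool_pos: [0.4759, -0.2509, 0.0575]
tool_rot: [3.141, -0.001, 0.078]
contact_force: [0.3, 1.6, 4.8]
opening: 0.0465
grip_force: 10.0
```

>>> carry_out([
  [[0,0,-0.005],0,0],
  [[0,0,-0.005],0,0],
  [[0,0,0],0.06,0],
  [[0,0,0],0.06,0],
  [[-0.01,0,0],0,0],
  [[-0.01,0,0],0,0],
  [[-0.006,0,0],0,0],
  [[0,0,0],0,0],
])

```text
time: 13.85
tool_pos: [0.4489, -0.2497, 0.0669]
tool_rot: [3.142, 0.0, -0.042]
contact_force: [0.7, -0.4, -0.7]
opening: 0.0458
grip_force: 10.0
```

```bash
python3 - <<'E'
from h import *
np.set_printoptions(precision=3,suppress=True)
s=robot.observe();print(s["time"],s["tool_pos"],s["tool_rot"],s["contact_force"],s["torque"])
E
```

```text
13.85 [ 0.449 -0.25   0.067] [ 3.142  0.    -0.042] [ 0.705 -0.368 -0.682] [ 0.007  0.037 -0.007]
```

>>> carry_out([
  [[-0.005,0,0],0,0],
  [[-0.005,0,0],0,0],
  [[-0.005,0,0],0,0],
  [[0,0,0],0,0],
])

```text
time: 14.35
tool_pos: [0.435, -0.2494, 0.0673]
tool_rot: [3.14, -0.002, -0.042]
contact_force: [3.9, 0.1, 1.9]
opening: 0.0459
grip_force: 10.0
```

>>> carry_out([
  [[-0.004,0,0],0,0],
  [[-0.003,0,0],0,0],
  [[-0.003,0,0],0,0],
  [[0,0,0],0,0],
])

```text
time: 14.85
tool_pos: [0.4242, -0.2489, 0.0668]
tool_rot: [3.141, 0.0, -0.042]
contact_force: [3.4, -1.2, 2.3]
opening: 0.0462
grip_force: 10.0
```

```bash
python3 - <<'E'
from h import *
np.set_printoptions(precision=3,suppress=True)
s=robot.observe();print(s["time"],s["tool_pos"],s["contact_force"],s["torque"])
p=robot.read_camera("scene");save(p,"s3.png");w=robot.read_camera("wrist");save(w,"w3.png")
T=tool(s);c=proj(p,s["tool_pos"]);print(c)
x,y=c.astype(int);a=p["pixels"][y-45:y+45,x-50:x+50,::-1]
b=cv2.resize(a,(400,360),interpolation=cv2.INTER_CUBIC)
w2=cv2.resize(w["pixels"][:,:,::-1],(400,300))
cv2.imwrite("pics/c3.png",np.hstack([b,np.vstack([w2,np.zeros((60,400,3),np.uint8)])]))
E
```

```text
14.85 [ 0.424 -0.249  0.067] [ 3.4   -1.239  2.256] [-0.271 -0.641 -0.025]
[199.687 233.607]
```

View pics/c3.png

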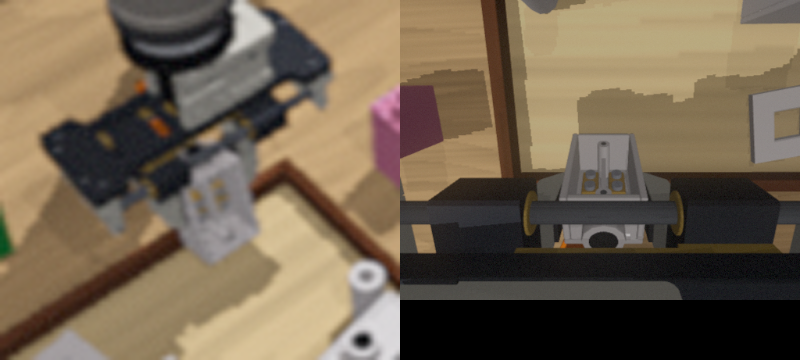

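The housing is pivoting between the pads against the near lip. In the wrist half its open face tilts upward, with the bottom front edge at wrist pixels of about (223,171) to (300,171). I'll solve the tilt from that.

```bash
cat >> h.py <<'E'
def wproj(p,X):
    c=np.linalg.inv(np.array(p["T_tool_cam"]))@np.append(X,1)
    return np.array([p["cx"]+p["fx"]*c[0]/-c[2],p["cy"]+p["fy"]*c[1]/c[2]])
def hpt(deg,hx,hy,hz,gx=.003,gz=.018):
    """housing point (housing frame) -> tool frame, tilt deg, grip at (gx,gz) in housing"""
    t=np.radians(deg);a=hx-gx;b=hz-gz
    x=a*np.cos(t)-b*np.sin(t);z=a*np.sin(t)+b*np.cos(t)
    return np.array([x,-hy,-.002-z])
E
python3 - <<'E'
from h import *
p=robot.read_camera("wrist")
for th in(0,5,10,15,20,25,30,35):
    print(th,wproj(p,hpt(th,.018,.023,-.035)).round(1),wproj(p,hpt(th,.018,-.023,-.035)).round(1),wproj(p,hpt(th,0,0,.047)).round(1))
a=p["pixels"];g=cv2.cvtColor(a,cv2.COLOR_RGB2GRAY)
print(g[160:185,261])
E
```

```text
0 [222.4 195.4] [297.3 195.4] [259.9 302.2]
5 [221.9 189. ] [297.8 188.9] [259.9 307.2]
10 [221.3 182.7] [298.4 182.7] [259.9 311.7]
15 [220.6 176.7] [299.1 176.7] [259.9 315.6]
20 [219.9 171. ] [299.8 171. ] [259.9 319. ]
25 [219.  165.7] [300.7 165.6] [259.9 321.7]
30 [218.1 160.7] [301.6 160.6] [259.9 323.8]
35 [217.  156.1] [302.7 156. ] [259.9 325.3]
[121 123 120 122 120 120 119 119 119 117 101 101 107 126 134 135 134 138
 137 136 115  99  68  56  63]
```

>>> carry_out([
  [[-0.002,0,0],0,0],
  [[-0.002,0,0],0,0],
  [[0,0,0],0,0],
  [[0,0,0],0,0],
])

```text
time: 15.5
tool_pos: [0.4202, -0.2484, 0.0666]
tool_rot: [-3.141, 0.001, -0.042]
contact_force: [2.4, -2.6, 1.2]
opening: 0.0456
grip_force: 10.0
```

```bash
python3 - <<'E'
from h import *
s=robot.observe();print(s["tool_pos"])
p=robot.read_camera("wrist");g=cv2.cvtColor(p["pixels"],cv2.COLOR_RGB2GRAY)
print(g[155:180,261],g[155:180,240])
E
```

```text
[ 0.42017088 -0.24835579  0.06658959]
[124 123 123 123 122 122 120 123 119 121 110 115 125 134 138 134 137 135
 136 123 112  87  66  57  57] [126 123 122 123 122 120 123 124 121 107 106 113 127 137 138 138 134 132
 137 135 138 135 135 134 136]
```

```bash
python3 - <<'E'
from h import *
s=robot.observe();x,y,z=s["tool_pos"];w=s["tool_rot"][2]
plan([(x,y,z,w,0,2),(x+.004,y,z+.006,w,0,2),(x+.03,y,.17,w,0,4),(.571,.096,.216,.2046,0,12)],[x,y,z,w])
E
```

```text
20 [[[0.0,0.0,0.0],0.0,0],[[0.0,0.0,0.0],0.0,0],[[0.002,0.0,-0.003],0.0,0],[[0.002,0.0,-0.003],0.0,0],[[0.006,0.0,-0.024],0.0,0],[[0.007,-0.001,-0.025],0.0,0],[[0.006,0.0,-0.024],0.0,0],[[0.007,0.0,-0.024],0.0,0],[[0.009,-0.029,-0.004],-0.021,0],[[0.009,-0.029,-0.004],-0.02,0],[[0.01,-0.029,-0.004],-0.021,0],[[0.011,-0.028,-0.003],-0.02,0],[[0.011,-0.029,-0.004],-0.021,0],[[0.012,-0.028,-0.004],-0.02,0],[[0.012,-0.027,-0.004],-0.021,0],[[0.013,-0.028,-0.004],-0.02,0],[[0.014,-0.027,-0.004],-0.021,0],[[0.014,-0.027,-0.004],-0.021,0],[[0.014,-0.027,-0.004],-0.02,0],[[0.016,-0.026,-0.003],-0.021,0]]
end [0.5715 0.0958 0.2156 0.2049]
```

>>> carry_out([
  [[0,0,0],0,0],
  [[0,0,0],0,0],
  [[0.002,0,-0.003],0,0],
  [[0.002,0,-0.003],0,0],
  [[0.006,0,-0.024],0,0],
  [[0.007,-0.001,-0.025],0,0],
  [[0.006,0,-0.024],0,0],
  [[0.007,0,-0.024],0,0],
  [[0.009,-0.029,-0.004],-0.021,0],
  [[0.009,-0.029,-0.004],-0.02,0],
  [[0.01,-0.029,-0.004],-0.021,0],
  [[0.011,-0.028,-0.003],-0.02,0],
  [[0.011,-0.029,-0.004],-0.021,0],
  [[0.012,-0.028,-0.004],-0.02,0],
  [[0.012,-0.027,-0.004],-0.021,0],
  [[0.013,-0.028,-0.004],-0.02,0],
  [[0.014,-0.027,-0.004],-0.021,0],
  [[0.014,-0.027,-0.004],-0.021,0],
  [[0.014,-0.027,-0.004],-0.02,0],
  [[0.016,-0.026,-0.003],-0.021,0],
], newtons=35)

```text
time: 18.05
tool_pos: [0.5713, 0.0968, 0.2156]
tool_rot: [-3.141, 0.002, 0.206]
contact_force: [0.4, 0.3, -1.0]
opening: 0.0457
grip_force: 35.0
```

```bash
python3 - <<'E'
from h import *
np.set_printoptions(precision=4,suppress=True)
s=robot.observe();print(s["time"],s["tool_pos"],s["tool_rot"])
w=robot.read_camera("wrist");g=cv2.cvtColor(w["pixels"],cv2.COLOR_RGB2GRAY)
print(g[155:185,261])
p=robot.read_camera("scene")
T=tool(s);ph=lambda *h:proj(p,(T@np.append(hpt(25,*h),1))[:3])
for k in("view_point","lens","housing_center"):print(k,[(d["at"],round(d["p"],2)) for d in robot.tip_of(p,k)][:3])
print("pred centre",ph(0,0,0),"view pt",proj(p,[.576,.097,.2]),"lens",proj(p,[.576+.133,.097+.0276,.263]))
c=ph(0,0,0).astype(int);x0,y0=c[0]-60,c[1]-60
b=cv2.resize(p["pixels"][y0:y0+120,x0:x0+140,::-1],None,fx=5,fy=5,interpolation=cv2.INTER_CUBIC)
for h in[(.018,.023,.035),(.018,-.023,.035),(.018,.023,-.035),(.018,-.023,-.035)]:
    q=((ph(*h)-[x0,y0])*5+2).astype(int);cv2.circle(b,tuple(int(v) for v in q),3,(0,0,255),1)
cv2.imwrite("pics/s4.png",b)
E
```

```text
18.05 [0.5713 0.0968 0.2156] [-3.1414  0.0018  0.2056]
[149 146 141 137 133 126 125 125 131 136 115 104 114 129 133 131 132 130
 132 124 108  86  65  53  60  76 100 104 117 130]
view_point [([208.1, 290.2], 0.25)]
lens [([377.8, 169.0], 0.93)]
housing_center [([192.4, 222.8], 0.71), ([138.1, 244.0], 0.63), ([250.2, 222.8], 0.61)]
pred centre [325.2882 167.9329] view pt [325.0891 168.0409] lens [376.1837 168.5008]
```

View pics/s4.png

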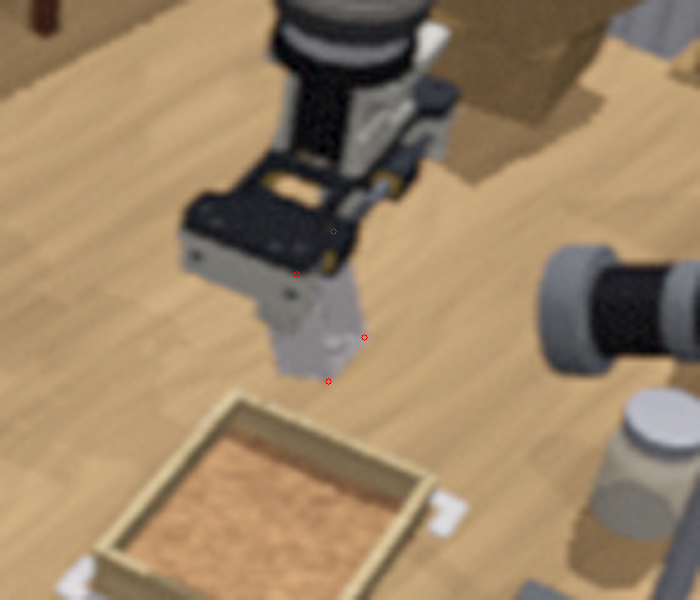

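The overlay's predicted lower front corners, (365,338) and (328,381), sit on the housing's corners. The lens is within 2 px of where I predicted it, and the tray lies in the tape. I'll let it settle and hand in.

>>> carry_out([
  [[0,0,0],0,0],
  [[0,0,0],0,0],
  [[0,0,0],0,0],
  [[0,0,0],0,0],
])

```text
time: 18.8
tool_pos: [0.5717, 0.0955, 0.2157]
tool_rot: [3.141, 0.0, 0.204]
contact_force: [-0.4, -0.1, -1.4]
opening: 0.0457
grip_force: 35.0
```

```bash
python3 -c "
from cell import robot
print(robot.hand_in())"
```

```text
the job is handed in; nothing more can be done
None
```

I handed the job in at 18.8 s; hand-in returned no verdict. By my measurements the tray sits within about 8 mm of the centre of the tape corners and square to them, and the necked housing is held still at the view point, its open side tilted about 25 degrees up to the lens.

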